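# Dispense one spacer and nudge it into its nest

### The job

The bolt of this set already lies in its slot at one end of the dispenser's lane; add its spacer. With the fingertips, press the dispenser's plunger right down once and let it come all the way back up, so that a single spacer slides out onto the lane in front of the magazine; then nudge that spacer sideways along the lane until it drops flat into the round pocket at the other end. Only press and push: do not pick up or lift the spacer, dispense no second one, and leave the bolt and the tools lying around undisturbed.

Things in the scene. Friction and masses are not known exactly. Their poses are not given: they have to be found in the camera images.
- dispenser: Bench spacer dispenser, fixed to the table. Origin: on the table top under the axis of the rod magazine; -x is the way spacers come out, y runs along the lane, z up. Dark steel base plate (deck) 12 mm thick, T-shaped: lane part x -82 to -10, y -55 to 55 mm, spine x -12 to 130, y -32 to 32. Magazine: cage of six steel rods under a ring 44 mm across, top at z = 58. Behind it (x 44 to 128, y -17 to 20) gear and side plate, up to z = 104, and the plunger.
- lane_middle (a point): Middle of the lane, on the deck 46 mm in front of the magazine's axis, 12 mm above the table: here a spacer comes to lie when pushed out (its axis within 6 mm). The lane runs along the dispenser's y between two steel rails 4 mm high, 3 mm thick and 35 mm apart, and goes on level, rails too, over the nest plate at either end.
- plunger (a joint): Plunger, m downwards: 0 = up (at rest), 0.049 = right down, on its stop. A spring holds it up (3 N to start, 9 N at the bottom, about 10 N with the spacers' friction) and brings it back when let go. Rack and gear push a blade forward by as much as the plunger goes down; it pushes the lowest spacer to the lane's middle. When the blade is back, the next spacer drops to the deck in the magazine.
- knob_top (a point): Centre of the top of the plunger's round black knob (40 mm across, flat over the middle 28 mm). It stands 168 mm above the table when up, 119 mm when right down, at x = 111 mm, y = 0 in the dispenser's frame. Moves with the plunger.
- spacer_1: The lowest spacer in the magazine at the start: brass ring, 32 mm outside diameter, 11 mm bore, 12 mm thick, about 70 g. Origin: centre of its underside, z along its axis. It slides out on the deck (underside at z = 12 mm over the table). In the round pocket its underside is at 8 mm, its top at 20 mm.
- spacer_2: The next spacer in the magazine, alike, lying on spacer_1 (one more lies on it). It must stay in the magazine. Origin: centre of its underside.
- spacer_nest_pocket (a point): Centre of the floor of the round pocket (37 mm across, 4 mm deep, floor 8 mm above the table) in the middle of the spacer's nest plate. The plate is 72 x 72 x 12 mm, fixed at one end of the deck, left or right; the pocket is in line with the lane, 91 mm from the lane's middle.
- bolt_nest: The other nest plate, 72 x 72 x 12 mm, at the lane's other end, with an oblong slot (23 x 57 mm, 6 mm deep) for the bolt. Origin: centre of its underside.
- bolt: Hex bolt, 19 x 52 x 17 mm, loose in the slot of its nest plate, lying along the lane. Origin: centre of its underside.
- tape_measure: Yellow tape measure, 69 x 80 x 35 mm, loose on the table at the dispenser's side behind the right-hand nest plate. Origin: centre of its underside.
- tape_roll: Roll of black tape, 62 mm across, 18 mm high, loose on the table at the dispenser's side behind the left-hand nest plate. Origin: centre of its underside.
- caliper: Steel caliper, 73 x 210 x 11 mm, lying on the table. Origin: centre of the underside.
- screwdriver: Screwdriver with red handle, 29 x 253 x 30 mm, lying on the table. Origin: centre of the underside.
- scriber: Small weighted stand with an upright steel pin, 27 x 27 x 64 mm, on the table. Origin: centre of the underside.

How it is judged:
On the way, in this order (a step that is already met when the one before it is completed fails the run):
1. the plunger is pressed right down (value of joint plunger above 0.046 m), for 0.05 s.
2. the plunger is back up and the one spacer lies out on the lane (value of joint plunger below 0.003 m and x of spacer_1 in the frame of dispenser between -0.053 and -0.039 m and height (world z) of spacer_1 below 0.015 m), for 0.1 s.
At the end, for the whole second after the job is handed in: The dispensed spacer lies flat and still in the round pocket (within 5 mm of its centre, underside within 2.5 mm of its floor, tilt under 0.08 rad); the plunger is up (within 3 mm); the next spacer is at the bottom of the magazine; the bolt lies in its slot, moved less than 10 mm (horizontal distance between spacer_1 and spacer_nest_pocket below 0.005 m and height (world z) of spacer_1 below 0.0105 m and angle between spacer_1's own z axis and vertical below 0.08 rad and linear speed of spacer_1 below 0.01 m/s and value of joint plunger below 0.003 m and x of spacer_2 in the frame of dispenser above -0.006 m and height (world z) of spacer_2 below 0.015 m and z of bolt in the frame of bolt_nest below 0.009 m and distance of bolt from where it was at the start of the episode below 0.01 m); the robot touches nothing.
It fails at once if the dispensed spacer is lifted or tipped up instead of pushed (underside more than 8 mm above the deck, or tilted over 0.6 rad) (height (world z) of spacer_1 above 0.02 m or angle between spacer_1's own z axis and vertical above 0.6 rad).
It fails at once if a second spacer leaves the magazine (x of spacer_2 in the frame of dispenser below -0.012 m or height (world z) of spacer_2 above 0.035 m).
It fails at once if the bolt is disturbed (distance of bolt from where it was at the start of the episode above 0.012 m or z of bolt in the frame of bolt_nest above 0.013 m).
It fails at once if a tool lying around is shoved more than 15 mm or lifted (distance of any of tape_measure, tape_roll, caliper, screwdriver, scriber from where it was at the start of the episode above 0.015 m).
It also fails if it takes over 56 s, if anything falls off the work surface, if the arm or the gripper's body presses on something with over 40 N, if the wrist force passes 120 N, or if a joint passes its speed limit or range.

### The arm

A 6-joint arm with a two-finger parallel gripper is mounted at the origin on a cart in front of the work surface, level with it; the furniture and walls round the work are solid. World frame = base frame: x ahead of the robot, y to its left, z up, the work surface at z = 0. Lengths are in m, angles in rad, forces in N, time in s.
With the tool pointing down it reaches from about 0.325 to 0.775 m from the base axis. Payload 5.5 kg.
Tool frame: the origin (TCP) lies on the front face of the gripper's body, between the roots of the fingers; the fingertips stand 73 mm ahead of it and the grasp point (between the pads) lies 54 mm ahead of it; z points along the fingers, y is the line along which they close (so a half turn about z gives the same grasp; the last joint's range is limited). The gripper opens to 85 mm and grips with 20 to 120 N. Pads are 22 mm wide; open, the fingers measure 114 mm over their backs; the gripper's body (76 mm by 85 mm) begins 54 mm behind the grasp point. The pads swing forward as they close: fully open they stand 13 mm farther back than shut.
Start: joints at [-1.171, 0.091, 1.231, -0, 1.82, -0.057], TCP at [0.265, -0.538, 0.304] pointing down, gripper open.
Joint ranges: [-2.87, 2.87], [-0.86, 2.18], [0.17, 2.46], [-1.51, 4.65], [0.06, 2.69], [-2.65, 2.65]. Speed limits (rad/s): [2.57, 2.57, 3.01, 3.14, 3.14, 3.14].

### API

Orientations are given as a rotation vector (axis times angle).
In Python, from cell import readout, imaging, order, nets gives the robot as it stands. The module is installed in compiled form; this text tells all that it offers.
- The arm moves only by the tool apply_moves, never from a script. Its argument "deltas" is a list of rows, each a list of 3 entries, a list of its own where there are three numbers: the shift along the tool's x, y, z in cm, then the turn, a rotation vector about the tool's x, y, z in degrees, then the finger opening in cm, from 0 to 8.54. In form: [[[dx, dy, dz], [rx, ry, rz], hand], ...]. A call has 1 to 20 rows; each row is the pose to reach, as a shift and turn from the pose commanded when the call began, along the tool's axes at that moment; what a row does not reach only later rows make up. A row lasts 1/12 s, in which the tool goes at most 41.7 mm and 7.16 degrees, less where a joint would pass 70% of its speed; a pose out of reach is approached as far as the arm can. A call with a gripper value outside its range is refused whole. The fingers move at their own pace and stop on an object; "grip_force" is the grip in N (left out, the last holds). Time passes only in rows, so rows that repeat a pose let the fingers close. It gives the time, the measured TCP pose, the force, the opening and the grip force at its end, in the units of the state.
- readout.get_obs(): the state, without advancing time (a new reading comes with each control period).
- imaging.grab_frame(name): name is "side" or "top" or "wrist"; returns a dict with "image" (400x640x3 uint8, red, green, blue), "range_z" (400x640 float32, m along the optical axis (not along the pixel's ray), 0 where there is no reading), "K" (3x3 intrinsics, pixels), "rvec" (rotation vector, rad) and "tvec" (3), from world to camera coordinates, as OpenCV has them; the wrist camera has in their place "hand_eye" (4x4, takes a point from camera to tool coordinates, whose origin is the TCP and whose axes are the flange's). Camera axes: x right, y down, z forward; pixel columns grow to the right and rows downward; lengths in m; the calibration is good to about 2 mm. A picture is of the moment at which its call begins: read the wrist's pose just before it.
- order.hand_in(): hands the job in; it is judged then, once.
Trained networks look in a picture, given as the dict that the camera call returned (one of the last four; its "shot" number tells which), for a name from the list of things; names that differ only in an ending like _2 or _b are one class to them, and where a whole thing is asked for, a point or a joint stands for the part that bears it (a point fixed in the world has none). Each returns a list of dicts, best first, with "p" (0 to 1); they miss things now and then, are a little off and sometimes report something else, mostly with a low value. They report only what shows in the picture. A call takes as long as a camera call.
- nets.recognise(picture, label): "xyz" ([x, y, z] in m, in world coordinates, good to about 4 mm: the middle of the surface that is visible of it).
- nets.silhouettes(picture, label): "mask" (400x640 bool, what is visible of it).
- nets.landmark_of(picture, label): "xyz" ([x, y, z] in m, in world coordinates, good to about 4 mm: a listed point, or the origin of a listed thing).
The state is a dict: "time": time; "joint_pos": joint angles; "qd": joint speeds; "joint_efforts": joint torques, N m; "position": TCP position; "eef_rot": TCP orientation; "ft_force": force on the tool from outside, world axes, zero at the start; "ft_torque": the same for the moment, N m; "opening": opening from 0.0 (shut) to 1.0 (fully open); "grip_force": force on a finger pad.
Only numpy, scipy, OpenCV 4.12 (cv2) and the standard library are available. Lean on these libraries where they do the work, as an engineer would, in place of code of your own. Each camera call takes 0.05 s, during which the arm holds its last target. There are 200 camera calls.

## Working session

There is one attempt and no reset: what is moved stays moved. The work goes in short steps, Python scripts to look and compute and a tool call to move; the robot and the scene stay as the last step left them, time stands still between calls to the robot, and variables do not carry over. Pictures are saved under pics/ and viewed, at most 10 in all, crops included, and the job is handed in when it is done.

Besides the shell and the picture viewer there is one more tool, called after "Request:" as name(argument=value, ...), one argument or row to a line, values as JSON. apply_moves: Moves the arm, as the interface text tells. Its arguments: {"type":"object","properties":{"deltas":{"type":"array","items":{"type":"array"}},"grip_force":{"type":"number"}},"required":["deltas"]}

```bash
mkdir -p pics; python3 - <<'E'
from cell import readout, imaging, nets
import cv2, numpy as np
o=readout.get_obs(); print({k:np.round(v,3).tolist() for k,v in o.items()})
for c in ["top","side"]:
    f=imaging.grab_frame(c)
    cv2.imwrite(f"pics/{c}0.png",f["image"][:,:,::-1])
    for l in ["dispenser","lane_middle","knob_top","spacer_nest_pocket","bolt_nest","bolt","tape_measure","tape_roll","caliper","screwdriver","scriber","spacer_1"]:
        r=nets.landmark_of(f,l)
        print(c,l,[(np.round(d["xyz"],4).tolist(),round(float(d["p"]),2)) for d in r[:2]])
E
```

```text
{'time': 0.0, 'joint_pos': [-1.171, 0.092, 1.232, 0.0, 1.82, -0.057], 'qd': [0.0, -0.0, -0.001, 0.001, 0.001, -0.0], 'joint_efforts': [-0.001, -45.873, -41.803, -0.0, 0.011, 0.0], 'position': [0.265, -0.538, 0.303], 'eef_rot': [-3.058, -0.711, 0.0], 'ft_force': [0.326, -0.079, -0.692], 'ft_torque': [-0.022, 0.006, 0.056], 'grip_force': 0.0, 'opening': 1.004}
top dispenser [([0.5682, -0.0337, 0.0013], 0.81), ([0.5444, -0.1322, 0.0059], 0.31)]
top lane_middle [([0.5196, -0.0485, 0.0121], 0.87)]
top knob_top [([0.6707, 0.0006, 0.1663], 0.71)]
top spacer_nest_pocket [([0.5437, -0.1322, 0.0118], 0.59)]
top bolt_nest []
top bolt [([0.4947, 0.0399, 0.0072], 0.54)]
top tape_measure [([0.6506, -0.108, -0.007], 0.86)]
top tape_roll [([0.6138, 0.0652, -0.0038], 0.85)]
top caliper [([0.5143, -0.3775, -0.0031], 0.7), ([0.5659, -0.0343, 0.0013], 0.27)]
top screwdriver [([0.7203, 0.2183, -0.0023], 0.86), ([0.6488, -0.107, -0.0003], 0.53)]
top scriber [([0.3932, -0.3035, 0.0007], 0.41)]
top spacer_1 []
side dispenser [([0.5637, -0.0349, -0.0002], 0.62)]
side lane_middle [([0.5233, -0.0461, 0.012], 0.59)]
side knob_top [([0.6733, 0.0001, 0.1674], 0.65)]
side spacer_nest_pocket [([0.5445, -0.1343, 0.0068], 0.55)]
side bolt_nest []
side bolt []
side tape_measure [([0.6469, -0.1091, 0.0009], 0.92)]
side tape_roll [([0.6162, 0.0702, -0.002], 0.53)]
side caliper [([0.5165, -0.3765, -0.002], 0.85), ([0.6164, 0.0667, 0.0025], 0.58)]
side screwdriver [([0.7194, 0.2146, -0.005], 0.55)]
side scriber [([0.3945, -0.3086, -0.0003], 0.58)]
side spacer_1 []
```

View pics/top0.png

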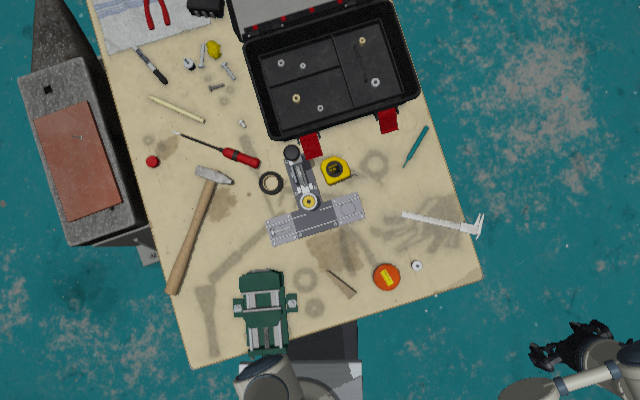

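View pics/side0.png

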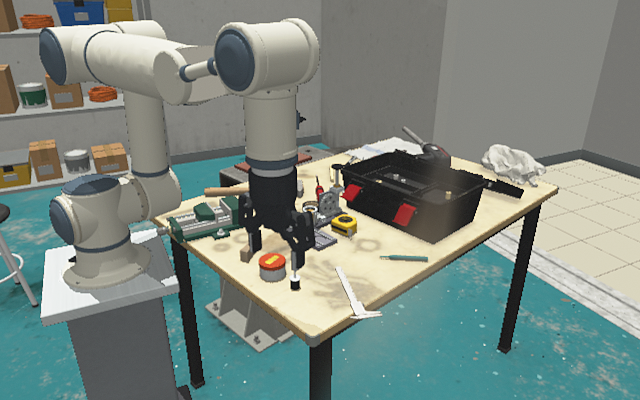

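The top view shows the knob at (292,152), the magazine at (309,202), the bolt on the left at about (285,232) and the pocket on the right at about (345,210). In the side view the arm hangs clear of everything. I'll close the gripper and look from above the lane.

Request:
apply_moves(
  deltas=[
    [[4,-2.7,0],[0,0,1],0],
    [[8,-5.4,0],[0,0,2],0],
    [[12,-8.1,0],[0,0,3],0],
    [[16,-10.7,0],[0,0,4],0],
    [[20,-13.4,0],[0,0,5],0],
    [[24,-16.1,0],[0,0,6],0],
    [[28,-18.8,0],[0,0,7],0],
    [[32,-21.5,0],[0,0,8],0],
    [[36,-24.2,0],[0,0,9],0],
    [[40,-26.9,0],[0,0,10],0],
    [[45,-30,0],[0,0,10],0],
    [[45,-30,0],[0,0,10],0],
    [[45,-30,0],[0,0,10],0],
    [[45,-30,0],[0,0,10],0],
    [[45,-30,0],[0,0,10],0],
    [[45,-30,0],[0,0,10],0],
  ],
  grip_force=60,
)

```text
time: 2.63
position: [0.5361, -0.0709, 0.3038]
eef_rot: [3.11, 0.443, -0.001]
ft_force: [-0.6, -0.7, 0.7]
opening: -0.001
grip_force: 0.0
```

```bash
cat > h.py <<'E'
from cell import readout, imaging, nets
import cv2, numpy as np
from scipy.spatial.transform import Rotation as R
from scipy.optimize import least_squares
def snap(c,name=None):
    o=readout.get_obs(); f=imaging.grab_frame(c)
    if name: cv2.imwrite(f"pics/{name}.png",f["image"][:,:,::-1])
    if c=="wrist":
        T=np.eye(4);T[:3,:3]=R.from_rotvec(o["eef_rot"]).as_matrix();T[:3,3]=o["position"]
        T=T@np.array(f["hand_eye"])
    else:
        W=np.eye(4);W[:3,:3]=cv2.Rodrigues(np.array(f["rvec"],float))[0];W[:3,3]=np.ravel(f["tvec"]);T=np.linalg.inv(W)
    return o,f,T
def cloud(f,T):
    z=f["range_z"];K=f["K"];v,u=np.mgrid[:400,:640]
    P=np.stack([(u-K[0,2])/K[0,0]*z,(v-K[1,2])/K[1,1]*z,z],-1)
    P=P@T[:3,:3].T+T[:3,3];P[z<=0]=np.nan
    return P
E
python3 - <<'E'
from h import *
o,f,T=snap("wrist","w1"); print(o["position"],o["eef_rot"],o["ft_force"],o["time"])
for l in ["dispenser","lane_middle","knob_top","spacer_nest_pocket","bolt_nest","bolt","tape_measure","tape_roll","spacer_1"]:
    r=nets.landmark_of(f,l)
    print(l,[(np.round(d["xyz"],4).tolist(),round(float(d["p"]),2)) for d in r[:2]])
o,f,T=snap("top")
P=cloud(f,T)
m=(np.abs(P[...,0]-.74)<.12)&(np.abs(P[...,1]-.0)<.12)&(P[...,2]>.04)
H=np.zeros((12,12))
for p in P[m]:
    i=int((p[0]-.62)/.02);j=int((p[1]+.12)/.02);H[i,j]=max(H[i,j],p[2])
print("rows x .62.., cols y -.12..");print(np.round(H*1000).astype(int))
E
```

```text
[ 0.53609919 -0.07085466  0.30378939] [ 3.10975601e+00  4.42788835e-01 -8.64840233e-04] [-0.57439898 -0.65705659  0.69609869] 2.6333
dispenser [([0.5688, -0.0355, -0.0008], 0.79)]
lane_middle [([0.5197, -0.0461, 0.0158], 0.57)]
knob_top [([0.65, -0.1064, -0.0048], 0.33)]
spacer_nest_pocket [([0.5442, -0.1331, 0.0056], 0.7)]
bolt_nest [([0.493, 0.04, 0.0013], 0.86)]
bolt [([0.4927, 0.0416, 0.0042], 0.87), ([0.6204, 0.0742, -0.0033], 0.28)]
tape_measure [([0.6531, -0.106, -0.0009], 0.56), ([0.5201, -0.0464, 0.0166], 0.31)]
tape_roll [([0.6189, 0.074, -0.0], 0.84)]
spacer_1 [([0.5672, -0.0317, 0.0251], 0.43)]
rows x .62.., cols y -.12..
[[  0   0   0   0   0   0   0   0   0   0   0   0]
 [ 41   0  41   0 102 173 171   0   0   0   0   0]
 [ 40  41  86  86 168 172 173   0   0   0   0   0]
 [  0   0  94  97 102 174 172   0   0   0   0   0]
 [  0   0 109 110 109 139 140 142 139   0   0   0]
 [  0 133 138 141 140 140 137 100 140   0   0   0]
 [141 140 139 134 104 101 103 102 139 140   0   0]
 [102 102 101 102  77  77  75 100 131 140   0   0]
 [100  76  88  76  76  77  76 104  98 141   0   0]
 [ 76  77  89  76  76  97  76  75 102 141 133   0]
 [ 76  78  76  76  77  96  76  75 103 137 140   0]
 [ 77  77  77  76  77  80  77  95 104 109 141   0]]
```

View pics/w1.png

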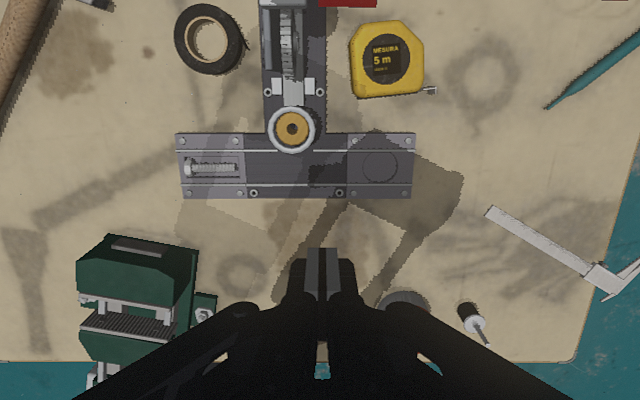

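The wrist view shows the lane exactly horizontal, so the tool yaw equals the dispenser's yaw of about 0.283. The pocket is at (381,167), the bolt at (211,168) and the magazine ring at (292,129). Next I refine the dispenser's position from the plate corners.

```bash
python3 - <<'E'
from h import *
o,f,T=snap("wrist"); K=np.array(f["K"])
Rt=R.from_rotvec(o["eef_rot"]).as_matrix(); ex,ey=Rt[:2,0],-Rt[:2,1]
print("yaw",np.arctan2(ex[1],ex[0]))
def ray(u,v,z):
    d=T[:3,:3]@np.linalg.solve(K,[u,v,1.]); return (T[:3,3]+d*(z-T[2,3])/d[2])[:2]
for n,u,v,z,x,y in [("TL",176,133,.012,-10,127),("TR",416,133,.012,-10,-127),("BR",416,198,.012,-82,-127),("BL",176,198,.012,-82,127),("pocket",381,167,.012,-46,-91),("mag",292,129,.058,0,0)]:
    p=ray(u,v,z); print(n,np.round(p,4),"origin",np.round(p-ex*x/1e3-ey*y/1e3,4))
E
```

```text
yaw 0.281704687724569
TL [0.5215 0.0846] origin [ 0.5664 -0.0346]
TR [ 0.5912 -0.1571] origin [ 0.5655 -0.0323]
BR [ 0.5237 -0.1831] origin [ 0.5671 -0.0383]
BL [0.4495 0.074 ] origin [ 0.5636 -0.0252]
pocket [ 0.5464 -0.1339] origin [ 0.5653 -0.0337]
mag [ 0.5663 -0.0333] origin [ 0.5663 -0.0333]
```

Request:
apply_moves(
  deltas=[
    [[4,-0.8,0],[0,0,0],0],
    [[8,-1.6,0],[0,0,0],0],
    [[12,-2.4,0],[0,0,0],0],
    [[15,-2.9,0],[0,0,0],0],
    [[15,-2.9,1.5],[0,0,0],0],
    [[15,-2.9,3],[0,0,0],0],
    [[15,-2.9,4.5],[0,0,0],0],
    [[15,-2.9,4.5],[0,0,0],0],
    [[15,-2.9,4.5],[0,0,0],0],
  ],
)

```text
time: 3.98
position: [0.6719, -0.0011, 0.2576]
eef_rot: [-3.11, -0.442, 0.004]
ft_force: [0.3, -0.2, 0.6]
opening: -0.002
grip_force: 0.0
```

```bash
python3 - <<'E'
from h import *
o,f,T=snap("side"); 
im=f["image"][150:270,250:410]; cv2.imwrite("pics/s2.png",cv2.resize(im,(800,600),interpolation=cv2.INTER_CUBIC)[:,:,::-1])
print(o["position"])
E
```

```text
[ 0.67186723 -0.00106036  0.25759377]
```

View pics/s2.png

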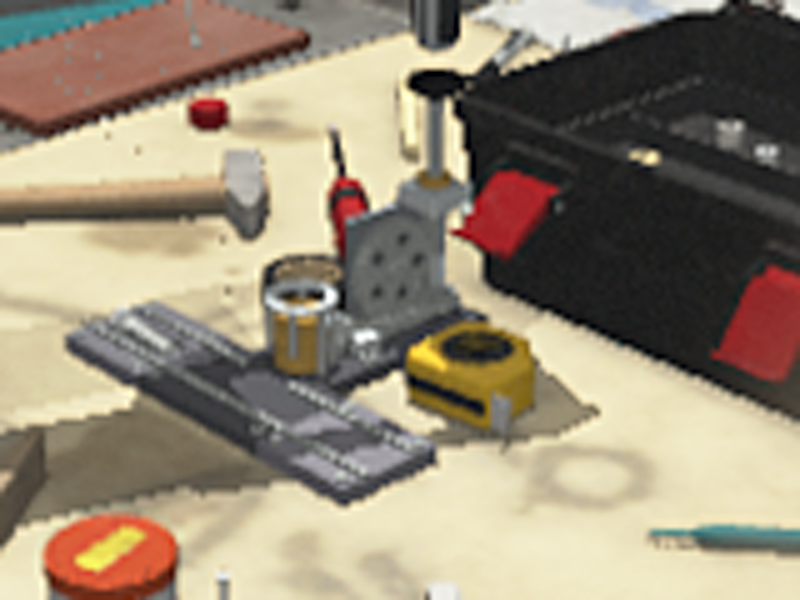

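The crop shows the fingertips (435,25) squarely above the knob (437,80). I'll press it down gently.

Request:
apply_moves(
  deltas=[
    [[0,0,0.7],[0,0,0],0],
    [[0,0,1.1],[0,0,0],0],
    [[0,0,1.5],[0,0,0],0],
    [[0,0,1.9],[0,0,0],0],
    [[0,0,2.3],[0,0,0],0],
    [[0,0,2.7],[0,0,0],0],
    [[0,0,3.1],[0,0,0],0],
    [[0,0,3.5],[0,0,0],0],
    [[0,0,3.9],[0,0,0],0],
    [[0,0,4.3],[0,0,0],0],
    [[0,0,4.7],[0,0,0],0],
    [[0,0,5.1],[0,0,0],0],
    [[0,0,5.5],[0,0,0],0],
    [[0,0,5.8],[0,0,0],0],
    [[0,0,6.1],[0,0,0],0],
    [[0,0,6.3],[0,0,0],0],
    [[0,0,6.4],[0,0,0],0],
    [[0,0,6.5],[0,0,0],0],
    [[0,0,6.5],[0,0,0],0],
  ],
)

```text
time: 5.62
position: [0.6721, -0.0012, 0.1962]
eef_rot: [3.11, 0.442, 0.003]
ft_force: [-4.8, 0.2, 7.5]
opening: -0.003
grip_force: 4.2
```

Request:
apply_moves(
  deltas=[
    [[0,0,0.2],[0,0,0],0],
    [[0,0,0.4],[0,0,0],0],
    [[0,0,0.5],[0,0,0],0],
    [[0,0,0.5],[0,0,0],0],
    [[0,0,0.5],[0,0,0],0],
  ],
)

```text
time: 6.03
position: [0.6721, -0.0012, 0.1916]
eef_rot: [3.11, 0.442, 0.003]
ft_force: [-5.3, -0.3, 10.5]
opening: -0.001
grip_force: 5.1
```

Request:
apply_moves(
  deltas=[
    [[0,0,0.2],[0,0,0],0],
    [[0,0,0.3],[0,0,0],0],
    [[0,0,0.3],[0,0,0],0],
  ],
)

```text
time: 6.28
position: [0.672, -0.0012, 0.1916]
eef_rot: [3.109, 0.442, 0.006]
ft_force: [-9.2, -0.4, 20.3]
opening: -0.002
grip_force: 9.9
```

The plunger is on its stop: the force doubled with no further travel. Now I let it come back up.

Request:
apply_moves(
  deltas=[
    [[0,0,-0.6],[0,0,0],0],
    [[0,0,-1.2],[0,0,0],0],
    [[0,0,-1.8],[0,0,0],0],
    [[0,0,-2.4],[0,0,0],0],
    [[0,0,-3],[0,0,0],0],
    [[0,0,-3.6],[0,0,0],0],
    [[0,0,-4.2],[0,0,0],0],
    [[0,0,-4.8],[0,0,0],0],
    [[0,0,-5.4],[0,0,0],0],
    [[0,0,-6.5],[0,0,0],0],
    [[0,0,-8],[0,0,0],0],
    [[0,0,-10],[0,0,0],0],
    [[-4,0,-10],[0,0,0],0],
    [[-8,0,-10],[0,0,0],0],
    [[-12,0,-10],[0,0,0],0],
    [[-15,0,-10],[0,0,0],0],
    [[-18,0,-10],[0,0,0],0],
    [[-18,0,-10],[0,0,0],0],
    [[-18,0,-10],[0,0,0],0],
  ],
)

```text
time: 7.87
position: [0.4984, -0.0515, 0.2869]
eef_rot: [3.11, 0.44, 0.003]
ft_force: [0.7, 0.5, -0.0]
opening: 0.002
grip_force: 0.0
```

```bash
python3 - <<'E'
from h import *
o,f,T=snap("wrist"); print(o["position"],o["time"])
im=f["image"][80:280,120:460]; cv2.imwrite("pics/w3.png",cv2.resize(im,(800,470))[:,:,::-1])
org=np.array([.566,-.0335]);c,s=np.cos(.282),np.sin(.282)
for l in ["spacer_1","knob_top","lane_middle","spacer_nest_pocket"]:
    for d in nets.landmark_of(f,l)[:3]:
        q=np.array(d["xyz"]);e=q[:2]-org
        print(l,np.round(q,4),"disp",np.round([c*e[0]+s*e[1],-s*e[0]+c*e[1]],4),round(float(d["p"]),2))
P=cloud(f,T);e=P[...,:2]-org;X=c*e[...,0]+s*e[...,1];Y=-s*e[...,0]+c*e[...,1]
m=(P[...,2]>.019)&(P[...,2]<.03)&(X>-.066)&(X<-.024)&(abs(Y)<.05)
print(m.sum(),np.percentile(X[m],[2,98]),np.percentile(Y[m],[2,98]),np.median(P[...,2][m]))
o,f,T=snap("top");P=cloud(f,T)
m=(np.hypot(P[...,0]-.672,P[...,1])<.012);print("knob z",np.nanmedian(P[...,2][m]))
E
```

```text
[ 0.49838695 -0.05148737  0.28685868] 7.8667
spacer_1 [ 0.5176 -0.041   0.0122] disp [-0.0486  0.0063] 0.66
lane_middle [ 0.5472 -0.1339  0.0058] disp [-0.046  -0.0912] 0.63
lane_middle [ 0.5176 -0.0471  0.0164] disp [-0.0503  0.0004] 0.6
spacer_nest_pocket [ 0.5428 -0.1344  0.0077] disp [-0.0504 -0.0905] 0.6
spacer_nest_pocket [ 0.5186 -0.0475  0.0189] disp [-0.0494 -0.0003] 0.51
spacer_nest_pocket [ 0.654  -0.1071 -0.0016] disp [ 0.064  -0.0952] 0.51
734 [-0.06081309 -0.03246285] [-0.01258082  0.01569899] 0.02353647224305408
knob z 0.16876990221913757
```

View pics/w3.png

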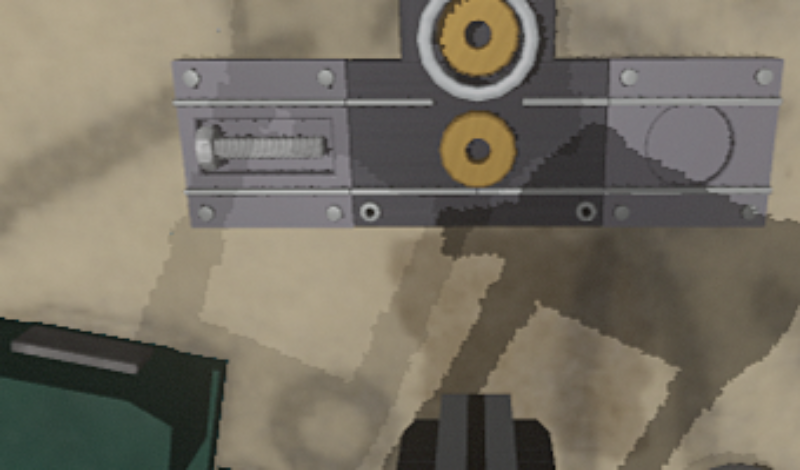

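The spacer lies on the lane (crop pixel 478,150), one is still in the magazine and the plunger is up. Before descending I check the clearance to the vise.

```bash
python3 - <<'E'
from h import *
o,f,T=snap("wrist"); print(np.round(f["hand_eye"],3))
P=cloud(f,T); Rt=R.from_rotvec(o["eef_rot"]).as_matrix()
o,f2,T2=snap("top");P2=cloud(f2,T2)
q=(P2-np.array([.5107,-.0079,.09]))@Rt   # in tool frame at descended pose
m=(P2[...,2]>.03)&(P2[...,2]<.16)&(abs(q[...,1])<.16)&(q[...,0]<.0)&(q[...,0]>-.25)
for a in np.arange(-.25,0,.025):
    for b in np.arange(-.16,.16,.04):
        k=m&(q[...,0]>=a)&(q[...,0]<a+.025)&(q[...,1]>=b)&(q[...,1]<b+.04)
        print(int(1000*P2[...,2][k].max()) if k.any() else 0,end=" ")
    print(round(a,3))
E
```

```text
[[-0.001 -0.947 -0.32   0.082]
 [ 1.    -0.001 -0.    -0.001]
 [ 0.    -0.32   0.947 -0.07 ]
 [ 0.     0.     0.     1.   ]]
0 0 0 0 0 0 0 44 -0.25
66 72 0 0 0 38 38 48 -0.225
72 73 30 0 0 37 0 48 -0.2
39 52 0 0 0 36 0 48 -0.175
72 73 0 0 0 0 0 0 -0.15
71 73 0 0 0 0 0 0 -0.125
73 70 0 0 0 0 0 0 -0.1
0 0 0 0 0 0 0 0 -0.075
0 0 0 0 0 0 0 0 -0.05
0 0 0 0 0 0 0 0 -0.025
```

Request:
apply_moves(
  deltas=[
    [[1.2,-1.9,1],[0,0,0],0],
    [[2.4,-3.9,2],[0,0,0],0],
    [[2.4,-3.9,4.5],[0,0,0],0],
    [[2.4,-3.9,7],[0,0,0],0],
    [[2.4,-3.9,9.5],[0,0,0],0],
    [[2.4,-3.9,12],[0,0,0],0],
    [[2.4,-3.9,14],[0,0,0],0],
    [[2.4,-3.9,15.5],[0,0,0],0],
    [[2.4,-3.9,16.5],[0,0,0],0],
    [[2.4,-3.9,17.5],[0,0,0],0],
    [[2.4,-3.9,17.5],[0,0,0],0],
    [[2.4,-3.9,17.5],[0,0,0],0],
  ],
)

```text
time: 9.27
position: [0.5116, -0.0071, 0.111]
eef_rot: [-3.11, -0.442, 0.0]
ft_force: [0.2, -0.3, -0.1]
opening: -0.001
grip_force: 0.0
```

```bash
python3 - <<'E'
from h import *
o,f,T=snap("wrist"); print(o["position"],o["eef_rot"])
im=f["image"]; cv2.imwrite("pics/w4.png",im[:,:,::-1])
e=o["position"][:2]-np.array([.566,-.0335]);c,s=np.cos(.282),np.sin(.282);print(c*e[0]+s*e[1],-s*e[0]+c*e[1])
E
```

```text
[ 0.51161183 -0.00710229  0.11097793] [-3.11025836e+00 -4.41941315e-01  3.82363176e-04]
-0.04489400494943469 0.04049001029262911
```

View pics/w4.png

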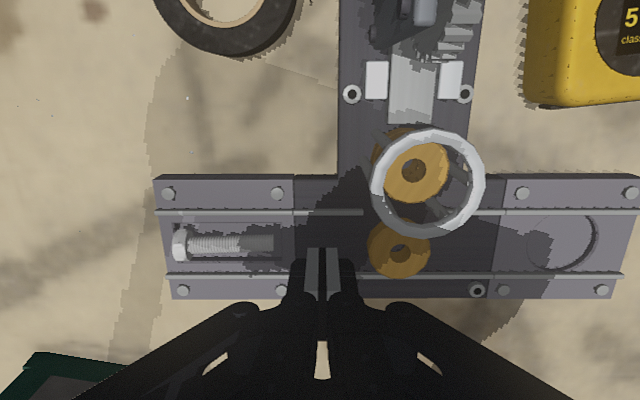

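The fingertip (323,248) stands in the lane between the bolt's end (274) and the spacer's edge (368). I go down and start the push.

Request:
apply_moves(
  deltas=[
    [[-0.1,0,1],[0,0,0],0],
    [[-0.1,0,1.7],[0,0,0],0],
    [[-0.1,0,2],[0,0,0],0],
    [[-0.1,0,2],[0,0,0],0],
    [[-0.1,0.3,2],[0,0,0],0],
    [[-0.1,0.6,2],[0,0,0],0],
    [[-0.1,0.9,2],[0,0,0],0],
    [[-0.1,1.2,2],[0,0,0],0],
    [[-0.1,1.5,2],[0,0,0],0],
    [[-0.1,1.8,2],[0,0,0],0],
    [[-0.1,2.1,2],[0,0,0],0],
    [[-0.1,2.4,2],[0,0,0],0],
    [[-0.1,2.7,2],[0,0,0],0],
    [[-0.1,3,2],[0,0,0],0],
    [[-0.1,3.3,2],[0,0,0],0],
    [[-0.1,3.6,2],[0,0,0],0],
    [[-0.1,3.9,2],[0,0,0],0],
    [[-0.1,4.2,2],[0,0,0],0],
    [[-0.1,4.5,2],[0,0,0],0],
    [[-0.1,4.5,2],[0,0,0],0],
  ],
)

```text
time: 10.98
position: [0.5232, -0.0513, 0.0908]
eef_rot: [3.11, 0.441, 0.0]
ft_force: [0.7, -0.1, 0.4]
opening: -0.001
grip_force: 0.0
```

```bash
python3 - <<'E'
from h import *
o,f,T=snap("wrist"); print(o["position"],o["eef_rot"])
im=f["image"]; cv2.imwrite("pics/w5.png",im[:,:,::-1])
e=o["position"][:2]-np.array([.566,-.0335]);c,s=np.cos(.282),np.sin(.282);print(c*e[0]+s*e[1],-s*e[0]+c*e[1])
E
```

```text
[ 0.52319149 -0.05127466  0.09084437] [3.10994477e+00 4.41107312e-01 2.62335648e-05]
-0.04606389476869517 -0.005159944646499888
```

View pics/w5.png

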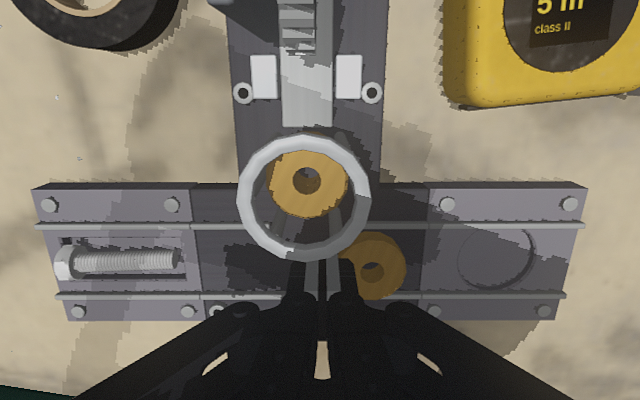

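The spacer (372,266) is moving along the lane with the finger behind it, and the bolt is untouched. I continue the push.

Request:
apply_moves(
  deltas=[
    [[0,0.3,0],[0,0,0],0],
    [[0,0.6,0],[0,0,0],0],
    [[0,0.9,0],[0,0,0],0],
    [[0,1.2,0],[0,0,0],0],
    [[0,1.5,0],[0,0,0],0],
    [[0,1.8,0],[0,0,0],0],
    [[0,2.1,0],[0,0,0],0],
    [[0,2.4,0],[0,0,0],0],
    [[0,2.7,0],[0,0,0],0],
    [[0,3,0],[0,0,0],0],
    [[0,3.3,0],[0,0,0],0],
    [[0,3.6,0],[0,0,0],0],
    [[0,3.9,0],[0,0,0],0],
    [[0,4.2,0],[0,0,0],0],
    [[0,4.5,0],[0,0,0],0],
    [[0,4.8,0],[0,0,0],0],
    [[0,5.1,0],[0,0,0],0],
    [[0,5.4,0],[0,0,0],0],
    [[0,5.4,0],[0,0,0],0],
  ],
)

```text
time: 12.62
position: [0.5383, -0.1031, 0.0909]
eef_rot: [3.11, 0.441, 0.0]
ft_force: [0.8, 0.0, 0.5]
opening: -0.005
grip_force: 0.0
```

```bash
cat > meas.py <<'E'
from h import *
import sys
o,f,T=snap("wrist",sys.argv[1]); 
org=np.array([.566,-.0335]);c,s=np.cos(.282),np.sin(.282)
D=lambda p:np.stack([c*(p[...,0]-org[0])+s*(p[...,1]-org[1]),-s*(p[...,0]-org[0])+c*(p[...,1]-org[1])],-1)
print(o["position"],D(np.array(o["position"])),o["ft_force"],o["time"])
P=cloud(f,T);d=D(P);hsv=cv2.cvtColor(f["image"],cv2.COLOR_RGB2HSV)
m=(hsv[...,0]>12)&(hsv[...,0]<28)&(hsv[...,1]>110)&(d[...,1]<-.02)&(d[...,1]>-.127)&(d[...,0]<-.02)&(d[...,0]>-.08)&(P[...,2]>.015)
if m.sum(): print(m.sum(),"x",np.percentile(d[m][:,0],[2,98]),"y",np.percentile(d[m][:,1],[2,98]),"z",np.percentile(P[m][:,2],[5,50,95]))
E
python3 meas.py w6
```

```text
[ 0.53825703 -0.10309826  0.09094327] [-0.04601476 -0.05912895] [0.75864296 0.03071599 0.53523882] 12.6167
2865 x [-0.05952741 -0.03123381] y [-0.09517632 -0.06837751] z [0.01694856 0.02289234 0.02427177]
```

View pics/w6.png

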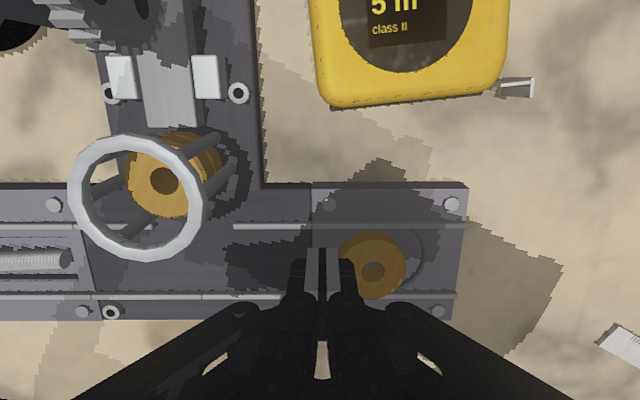

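The spacer (372,266) is at y ≈ -81 mm, overlapping the pocket's edge, so about 1 cm more is needed.

Request:
apply_moves(
  deltas=[
    [[0,0.15,0],[0,0,0],0],
    [[0,0.3,0],[0,0,0],0],
    [[0,0.45,0],[0,0,0],0],
    [[0,0.6,0],[0,0,0],0],
    [[0,0.75,0],[0,0,0],0],
    [[0,0.9,0],[0,0,0],0],
    [[0,0.95,0],[0,0,0],0],
    [[0,0.95,0],[0,0,0],0],
  ],
)

```text
time: 13.33
position: [0.5407, -0.1118, 0.0907]
eef_rot: [-3.11, -0.442, 0.0]
ft_force: [-0.4, 1.4, -0.1]
opening: -0.001
grip_force: 0.0
```

```bash
python3 meas.py w7
```

```text
[ 0.5407188  -0.11179498  0.09072391] [-0.04607032 -0.06816721] [-0.40705658  1.4117192  -0.124079  ] 13.3333
2521 x [-0.06003162 -0.03135143] y [-0.10390859 -0.07715948] z [0.01639359 0.01949998 0.02051852]
```

The spacer's top has dropped to about 20 mm, so it is in the pocket. I back off, go up and verify.

Request:
apply_moves(
  deltas=[
    [[0,-0.5,0],[0,0,0],0],
    [[0,-1,0],[0,0,0],0],
    [[0,-1,-2],[0,0,0],0],
    [[0,-1,-5],[0,0,0],0],
    [[0,-1,-8],[0,0,0],0],
    [[-2,-1,-11],[0,0,0],0],
    [[-4,-1,-14],[0,0,0],0],
    [[-4,-1,-17],[0,0,0],0],
    [[-4,-1,-17],[0,0,0],0],
    [[-4,-1,-17],[0,0,0],0],
  ],
)

```text
time: 14.22
position: [0.5, -0.113, 0.2638]
eef_rot: [3.108, 0.442, 0.008]
ft_force: [1.2, -0.2, -0.2]
opening: 0.0
grip_force: 0.0
```

```bash
python3 meas.py w8
```

```text
[ 0.49998751 -0.11295429  0.26375869] [-0.08551536 -0.05794614] [ 1.22989169 -0.17905636 -0.15403999] 14.2167
829 x [-0.06815564 -0.03235195] y [-0.10435703 -0.07525637] z [0.01810844 0.01966736 0.02106364]
```

View pics/w8.png

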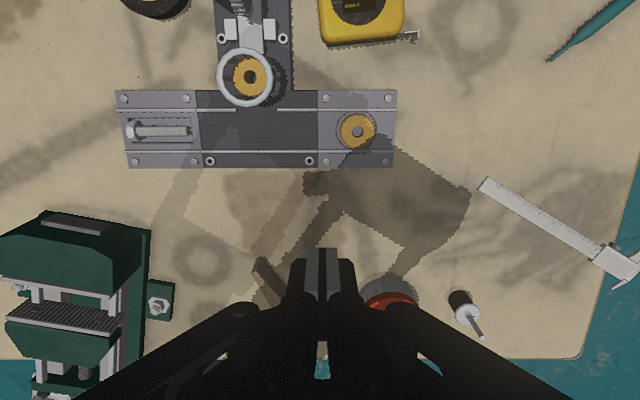

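The spacer sits flat in the pocket (357,131) with its top at about 20 mm. The bolt lies in its slot (160,131), the next spacer is in the magazine (249,77), and the robot is clear of everything.

```bash
python3 -c "
from cell import order; print(order.hand_in())"
```

```text
the job is handed in; nothing more can be done
None
```

I handed the job in with one spacer dispensed and pushed flat into the round pocket, the plunger back up, and the bolt and tools undisturbed in the last wrist view; the hand-in returned no verdict.

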